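# Turn the sprung parts carousel to the orange jar and hold it there

## Task

Take the parts carousel by its red crank handle and turn it against its return spring until the orange-banded jar stands at the front, in line with the yellow arrow on the foot, so that a workmate can take ferrules from it. Keep all five jars upright in their pockets and leave the other things on the bench where they are. Finish while still holding the red handle, with the turntable still and the orange jar at the arrow: if you let go, it springs back.

Things in the scene. Friction and masses are not known exactly. Their poses are not given: they have to be found in the camera images.
- carousel: Fixed foot of the parts carousel: dark steel disc 210 mm across with a flat black tongue (60 mm wide) bearing a yellow arrowhead, which sticks out beyond the turntable and marks the FRONT. Origin: on the turning axis at bench height; -x points along the tongue to the front, z up. It does not move in the job, but stands elsewhere at another yaw each time.
- front (a point): Middle of the yellow arrow on the foot's tongue, 170 mm from the turning axis, 10 mm above the bench: the front direction.
- hub (a point): Top of the hub on the turning axis, 60 mm above the bench. The turntable is an aluminium disc 270 mm across, its top 30 mm above the bench, with five black ring pockets (10 mm high, 54 mm bore) 72 degrees apart, centres 95 mm from the axis. At home one pocket is exactly at the front; it never holds the orange jar at the start.
- turntable (a joint): Angle of the turntable on its foot, rad, counter-clockwise from above positive, 0 at its sprung home (where it starts), stops at +-2.75. A damped spring of 0.12 N m/rad turns it home within a few seconds whenever it is let go.
- handle: Crank handle: red upright sleeve, 24 mm diameter, 42 mm tall, spinning freely on a 12 mm post on the turntable 115 mm from the axis, midway between two pockets; at home opposite the front (carousel's +x side). Origin: centre of the sleeve, 133 mm above the bench (top 154 mm; jar lids 115 mm), z up. Jars stand 30 mm or more clear of it.
- jar_blue: Loose clear jar with its screw lid blue and a plain white paper band; 50 mm diameter, 85 mm tall, 140 to 280 g, standing upright in one of the turntable's five pockets. Origin: centre of its underside; z up its axis.
- jar_orange: Loose clear jar with its screw lid orange and a broad orange band round it (the marked jar); 50 mm diameter, 85 mm tall, 140 to 280 g, standing upright in one of the turntable's five pockets. Origin: centre of its underside; z up its axis.
- jar_white: Loose clear jar with its screw lid white and a plain white paper band; 50 mm diameter, 85 mm tall, 140 to 280 g, standing upright in one of the turntable's five pockets. Origin: centre of its underside; z up its axis.
- jar_black: Loose clear jar with its screw lid black and a plain white paper band; 50 mm diameter, 85 mm tall, 140 to 280 g, standing upright in one of the turntable's five pockets. Origin: centre of its underside; z up its axis.
- jar_green: Loose clear jar with its screw lid green and a plain white paper band; 50 mm diameter, 85 mm tall, 140 to 280 g, standing upright in one of the turntable's five pockets. Origin: centre of its underside; z up its axis.
- tube_stub: Bystander: upright aluminium tube offcut, 60 mm diameter, 75 mm tall; origin under its centre.
- tee_joint: Bystander: black rubber pipe tee lying on the bench, 100 mm long; origin under its centre.
- foot_flange: Bystander: aluminium foot flange, 84 mm diameter, 30 mm tall; origin under its centre.
- wrench: Bystander: steel wrench lying on the bench.
- screwdriver: Bystander: screwdriver lying on the bench.
- mug: Bystander: blue mug, 76 mm diameter, 90 mm tall; origin under its centre.

How it is judged:
By the outcome, as a careful person would: the job done as asked, in the order asked, and still so for the second after the job is handed in, while the arm keeps its last pose, push and grip.
It also fails if it takes over 40 s, if anything falls off the work surface, if the arm or the gripper's body presses on something with over 40 N, if the wrist force passes 120 N, or if a joint passes its speed limit or range.

## Robot

A 6-joint arm with a two-finger parallel gripper is mounted at the origin on the work surface. World frame = base frame: x ahead of the robot, y to its left, z up, the work surface at z = 0. Lengths are in m, angles in rad, forces in N, time in s.
With the tool pointing down it reaches from about 0.35 to 0.875 m from the base axis. Payload 4.2 kg.
Tool frame: the origin (TCP) lies between the finger pads; the fingertips stand 19 mm ahead of it and the grasp point (between the pads) is the TCP; z points along the fingers, y is the direction in which the jaws open and shut (so a half turn about z gives the same grasp; the last joint's range is limited). The gripper opens to 87 mm and grips with 3 to 60 N. Pads are 19 mm wide; open, the fingers measure 117 mm over their backs; the gripper's body (75 mm by 190 mm) begins 51 mm behind the grasp point.
Start: joints at [-0.923, 0.385, 0.008, 0, -1.194, -0.259], TCP at [0.237, -0.578, 0.242] pointing down, gripper open.
Joint ranges: [-3.14, 3.14], [-1.21, 2.06], [-1.07, 1.41], [-3.16, 2.05], [-2.99, -0.16], [-3.1, 3.1]. Speed limits (rad/s): [2.79, 2.79, 3.14, 3.14, 3.14, 3.14].

## Interface

Orientations are given as a unit quaternion [w, x, y, z].
In Python, from cell import get_state, optics, order gives the robot as it stands.
- The arm moves only by the shell command python3 -m inch 'ROWS'. ROWS is JSON, a list that holds one entry, the list of rows, each a list of 5 numbers: the opening, from -1 (shut) to 1 (fully open), then the shift along the tool's x, y, z in m, then the turn about the tool's z in degrees. In form: [[[fingers, x, y, z, turn], ...]]. A call has 1 to 8 rows; each row shifts and turns the commanded pose from where the row before left it, along the tool's axes as they then stand; what a row does not reach is not made up. A row lasts 1/8 s, in which the tool goes at most 62.5 mm and 10.7 degrees, less where a joint would pass 70% of its speed; a pose out of reach is approached as far as the arm can. A call is refused whole if a number of a shift passes 0.0625 or a number of a turn 10.7, either way. A call with a gripper value outside its range is refused whole. The fingers move at their own pace and stop on an object; the grip force is fixed at half the most. Time passes only in rows, so rows that do not move let the fingers close. It gives the time, the measured TCP pose, the force and the opening at its end, in the units of the state.
- get_state(): the state, without advancing time (a new reading comes with each control period).
- optics.grab_frame(name): name is "side" or "top"; returns a dict with "img" (480x640x3 uint8, red, green, blue), "vfov" (degrees; the focal length in pixels is half the picture's height over the tangent of half this angle, whatever the lens; pixels are square), "cx", "cy" (the principal point, pixels), "distortion" ([k1, k2, p1, p2, k3] as OpenCV has them; the pictures are not rectified), "xyz" and "attitude" of the camera in the world. Camera axes: x right, y down, z forward; pixel columns grow to the right and rows downward; lengths in m; the calibration is good to about 2 mm. A picture is of the moment at which its call begins. There is no depth.
- order.hand_in(): hands the job in, once; it reports no verdict.
The state is a dict: "time_s": time; "joint_pos": joint angles; "qd": joint speeds; "joint_torque": joint torques, N m; "ee_pos": TCP position; "tool_rot": TCP orientation; "force": force on the tool from outside, world axes, zero at the start; "ft_torque": the same for the moment, N m; "opening": finger opening in m.
Only numpy, scipy, OpenCV 4.12 (cv2) and the standard library are available. Lean on these libraries where they do the work, as an engineer would, in place of code of your own. Each camera call takes 0.05 s, during which the arm holds its last target.

## Working session

There is one attempt and no reset: what is moved stays moved. The work goes in short steps, Python scripts to look and compute and a shell command to move; the robot and the scene stay as the last step left them, time stands still between calls to the robot, and variables do not carry over. Pictures are saved under pics/ and viewed, and the job is handed in when it is done.

```bash
ls; mkdir -p pics; python3 - <<'E'
from cell import get_state, optics, order
import cv2
s=get_state(); print({k:s[k] for k in ("time_s","ee_pos","tool_rot","opening","force")})
for n in("side","top"):
    f=optics.grab_frame(n); cv2.imwrite(f"pics/{n}0.png",f["img"][:,:,::-1])
    print(n,{k:v for k,v in f.items() if k!="img"})
E
```

```text
pics
{'time_s': 0.0, 'ee_pos': array([ 0.23675063, -0.5778215 ,  0.24047146]), 'tool_rot': array([-2.29081661e-04, -1.93077599e-01,  9.81182903e-01,  1.04830989e-03]), 'opening': 0.08684704479965452, 'force': array([-0.83782041, -0.35685168,  0.627656  ])}
side {'vfov': 49.877313162019774, 'cx': 319.4191584460588, 'cy': 242.5156000683426, 'distortion': array([-0.0843792,  0.       ,  0.       ,  0.       ,  0.       ]), 'xyz': array([0.18045745, 0.93660902, 1.16794962]), 'attitude': array([ 0.06289983, -0.15064557,  0.91748189, -0.36273475])}
top {'vfov': 44.12583896453452, 'cx': 318.09307717985973, 'cy': 236.03007328092707, 'distortion': array([-0.01112843,  0.        ,  0.        ,  0.        ,  0.        ]), 'xyz': array([ 0.37696636, -0.02859821,  1.60657646]), 'attitude': array([ 0.02655511, -0.70664971,  0.7066963 , -0.02283327])}
```

View pics/side0.png

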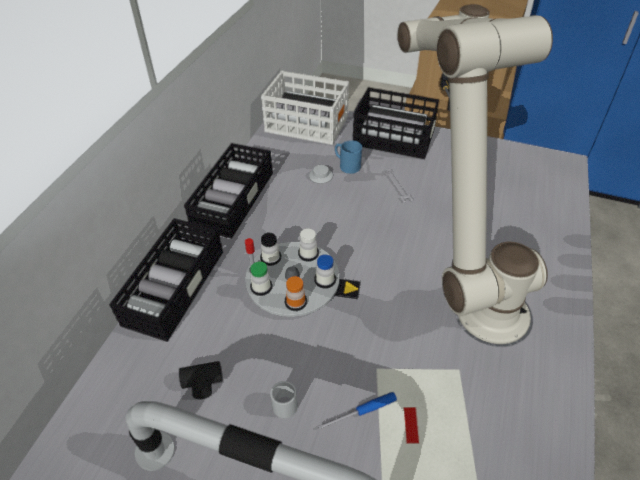

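View pics/top0.png

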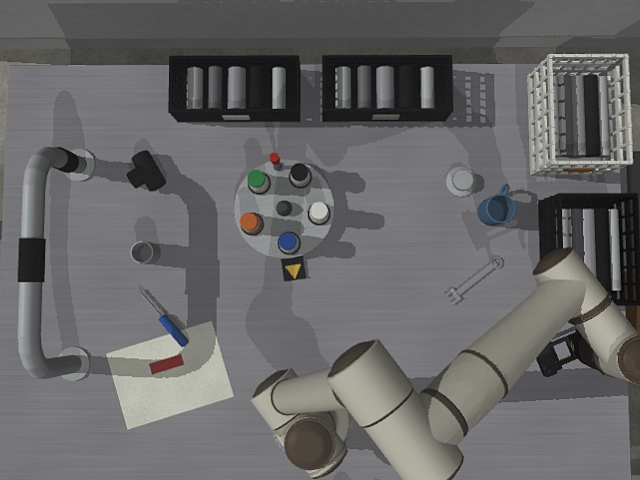

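The side view shows the carousel at about (293,280), the red handle at (250,245) and the arrow at (350,288). In the top view the hub is at (285,208), the handle at (275,158), the arrow at (293,270) and orange at (251,223). Blue is at the front.

```bash
cat > h.py <<'E'
from cell import get_state, optics, order
import cv2, numpy as np
from scipy.spatial.transform import Rotation as R
def rot(q): return R.from_quat([q[1],q[2],q[3],q[0]])
def ray(f,uv):
    fl=240/np.tan(np.radians(f["vfov"])/2)
    K=np.array([[fl,0,f["cx"]],[0,fl,f["cy"]],[0,0,1]])
    p=cv2.undistortPoints(np.array([[uv]],float),K,f["distortion"])[0,0]
    return f["xyz"],rot(f["attitude"]).apply([p[0],p[1],1])
def plane(f,uv,z):
    o,d=ray(f,uv); return o+d*(z-o[2])/d[2]
def tri(a,ua,b,ub):
    o1,d1=ray(a,ua);o2,d2=ray(b,ub)
    st=np.linalg.lstsq(np.c_[d1,-d2],o2-o1,rcond=None)[0]
    p,q=o1+st[0]*d1,o2+st[1]*d2
    return (p+q)/2,np.linalg.norm(p-q)
def blobs(img,lo,hi,box):
    hsv=cv2.cvtColor(img,cv2.COLOR_RGB2HSV)
    m=cv2.inRange(hsv,np.array(lo),np.array(hi))
    k=np.zeros_like(m);x0,y0,x1,y1=box;k[y0:y1,x0:x1]=m[y0:y1,x0:x1]
    n,l,s,c=cv2.connectedComponentsWithStats(k)
    return sorted([(int(s[i,4]),c[i].round(1).tolist(),s[i,:4].tolist()) for i in range(1,n) if s[i,4]>8],reverse=True)[:3]
COL=dict(red=((0,170,60),(5,255,255)),red2=((172,150,60),(180,255,255)),orange=((8,170,90),(17,255,255)),yellow=((20,150,100),(32,255,255)),blue=((105,170,60),(125,255,255)),green=((50,120,40),(85,255,255)))
BOX=dict(top=(215,135,350,290),side=(225,220,375,325))
E
python3 - <<'E'
from h import *
for n in("side","top"):
    f=optics.grab_frame(n)
    for c,(lo,hi) in COL.items(): print(n,c,blobs(f["img"],lo,hi,BOX[n]))
    x0,y0,x1,y1=(225,140,350,290) if n=="top" else (230,220,370,325)
    cv2.imwrite(f"pics/{n}z.png",cv2.resize(f["img"][y0:y1,x0:x1,::-1],None,fx=4,fy=4,interpolation=cv2.INTER_CUBIC))
s=get_state(); print(rot(s["tool_rot"]).as_matrix().round(3))
E
```

```text
side red [(99, [249.2, 245.7], [245, 239, 9, 15])]
side red2 []
side orange [(205, [294.4, 283.9], [287, 276, 16, 16]), (102, [295.2, 301.6], [286, 296, 19, 10])]
side yellow [(100, [349.3, 287.5], [344, 282, 14, 12])]
side blue [(169, [324.7, 261.7], [318, 255, 15, 14])]
side green [(197, [258.7, 268.8], [251, 262, 16, 15])]
top red [(59, [273.7, 157.1], [270, 153, 9, 9])]
top red2 []
top orange [(203, [248.2, 220.8], [240, 213, 17, 17])]
top yellow [(109, [293.4, 269.2], [286, 264, 15, 14])]
top blue []
top green [(219, [255.6, 178.0], [248, 170, 16, 17])]
[[-0.925 -0.379 -0.001]
 [-0.379  0.925  0.001]
 [ 0.     0.001 -1.   ]]
```

View pics/topz.png

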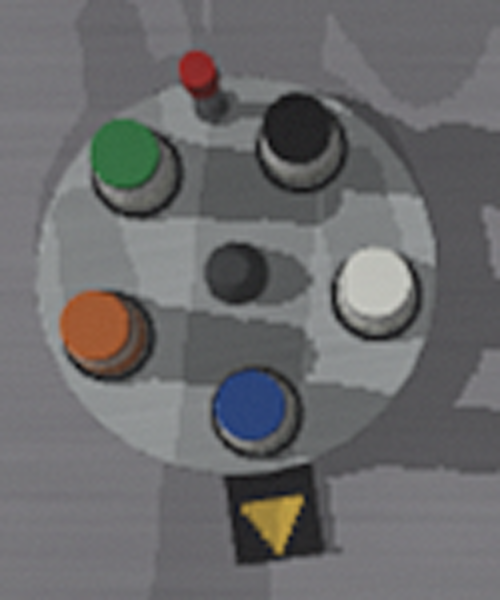

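View pics/sidez.png

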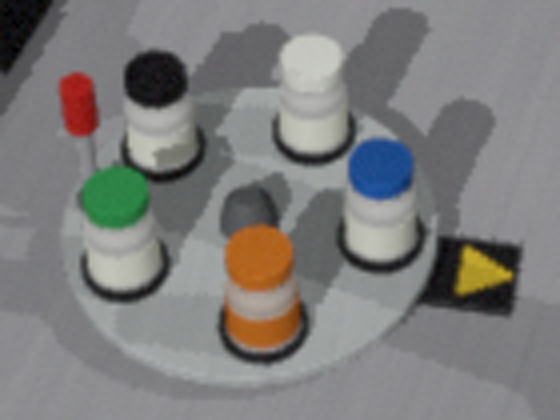

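```bash
python3 - <<'E'
from h import *
t=optics.grab_frame("top"); s=optics.grab_frame("side")
arrow_t=plane(t,(293.4,269.2),0.010); arrow_s=plane(s,(349.3,287.5),0.010)
hd_t=plane(t,(274.1,157.3),0.154); 
print("arrow",arrow_t,arrow_s,"handle top",hd_t, "side mid", plane(s,(249.4,245.9),0.135), tri(t,(274.1,157.3),s,(249.2,240)))
print("orange",plane(t,(248.2,220.8),0.115),plane(s,(294.4,283.9),0.108))
print("green",plane(t,(255.6,178),0.115))
for uv,z in (((240,140),0.1),((225,120),.1)): print(plane(t,uv,z))
E
```

```text
arrow [0.39915594 0.04630745 0.01      ] [0.40017688 0.04871915 0.01      ] handle top [0.67466677 0.08835367 0.154     ] side mid [0.67652516 0.09294215 0.135     ] (array([0.67566607, 0.08866414, 0.15421546]), np.float64(0.0021365676671999618))
orange [0.52003496 0.15621654 0.115     ] [0.52149691 0.15805484 0.108     ]
green [0.62940163 0.13830163 0.115     ]
[0.73107956 0.18107983 0.1       ]
[0.78370117 0.22049236 0.1       ]
```

Estimates: hub at (0.562, 0.0725), handle at (0.6755, 0.090) at about 8.7° in world, front at 188.7°. Orange is 72° clockwise of the front, so the table must turn +72° (CCW). First I'll align the tool with the world axes.

```bash
python3 -m inch '[[[1,0,0,-0.01,7.4],[1,0,0,-0.01,7.4],[1,0,0,-0.01,7.5],[1,0,0,0,0]]]'; python3 - <<'E'
from h import *
s=get_state(); print(rot(s["tool_rot"]).as_matrix().round(3), s["ee_pos"])
E
```

```text
time_s: 0.8
ee_pos: [0.2371, -0.5786, 0.2723]
tool_rot: [0.0, -0.001, 1.0, -0.001]
force: [0.2, 0.5, -1.1]
opening: 0.087
[[-1.    -0.001  0.001]
 [-0.001  1.    -0.002]
 [-0.001 -0.002 -1.   ]] [ 0.2371098  -0.57862785  0.27233579]
```

```bash
python3 -m inch '[[[1,-0.015,0.022,0,0],[1,-0.0274,0.0418,0,0],[1,-0.0274,0.0418,0,0],[1,-0.0274,0.0418,0,0],[1,-0.0274,0.0418,0,0],[1,-0.0274,0.0418,0,0],[1,-0.0274,0.0418,0,0],[1,-0.0274,0.0418,0,0]]]'; python3 -m inch '[[[1,-0.0274,0.0418,0,0],[1,-0.0274,0.0418,0,0],[1,-0.0274,0.0418,0,0],[1,-0.0274,0.0418,0,0],[1,-0.0274,0.0418,0,0],[1,-0.0274,0.0418,0,0],[1,-0.0274,0.0418,0,0],[1,-0.015,0.022,0,0]]]'
```

```text
time_s: 1.8
ee_pos: [0.4443, -0.2622, 0.2711]
tool_rot: [-0.0, -0.001, 1.0, 0.0]
force: [0.5, -1.5, 0.1]
opening: 0.087
time_s: 2.8
ee_pos: [0.6515, 0.0529, 0.2702]
tool_rot: [-0.001, -0.002, 1.0, -0.0]
force: [0.5, -0.5, 0.5]
opening: 0.0871
```

```bash
python3 -m inch '[[[1,0,0,0,0]]]'; python3 - <<'E'
from h import *
s=get_state(); print(s["ee_pos"],s["time_s"])
for n in("side","top"):
    f=optics.grab_frame(n); cv2.imwrite(f"pics/{n}1.png",f["img"][:,:,::-1])
E
```

```text
time_s: 2.92
ee_pos: [0.6512, 0.0524, 0.2698]
tool_rot: [-0.001, -0.002, 1.0, -0.0]
force: [-0.9, -1.0, -1.5]
opening: 0.087
[0.65120447 0.05241076 0.26980798] 2.925
```

```bash
python3 -m inch '[[[1,-0.012,0.019,0,0],[1,-0.0123,0.0186,0,0],[1,0,0,0.03,0],[1,0,0,0.03,0],[1,0,0,0,0]]]'; python3 - <<'E'
from h import *
s=get_state(); print(s["ee_pos"],s["time_s"])
for n in("side","top"):
    f=optics.grab_frame(n); x0,y0,x1,y1=(200,100,360,300) if n=="top" else (200,160,380,325)
    cv2.imwrite(f"pics/{n}2.png",cv2.resize(f["img"][y0:y1,x0:x1,::-1],None,fx=3,fy=3,interpolation=cv2.INTER_CUBIC))
E
```

```text
time_s: 3.65
ee_pos: [0.6732, 0.0868, 0.209]
tool_rot: [-0.003, 0.001, 1.0, -0.001]
force: [0.0, -0.6, 0.2]
opening: 0.087
[0.67320989 0.08679295 0.2090323 ] 3.65
```

View pics/side2.png

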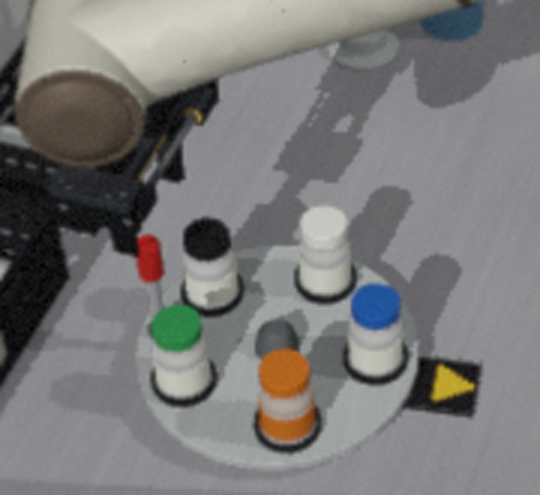

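View pics/top2.png

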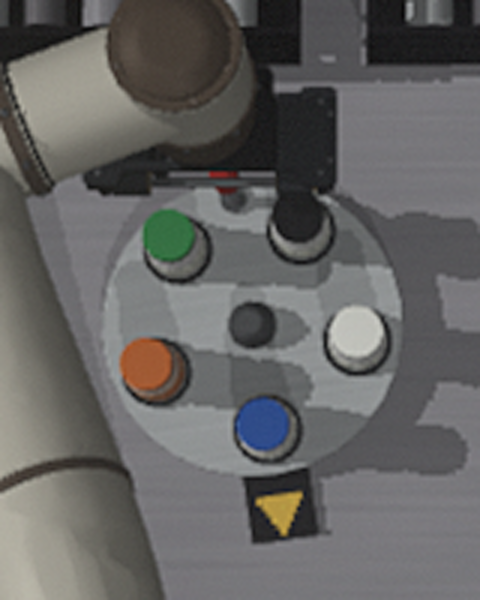

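Both views show the open gripper above the handle, with all jars upright. In the enlarged side view the handle is at (150,258) and the left finger at (125,240). Next: correct by a few mm and descend to z≈0.142, so the tips clear the lids.

```bash
python3 -m inch '[[[1,-0.002,0.003,0.02,0],[1,0,0,0.024,0],[1,0,0,0.023,0],[1,0,0,0,0],[1,0,0,0,0]]]'
```

```text
time_s: 4.38
ee_pos: [0.6783, 0.0913, 0.1469]
tool_rot: [0.002, 0.0, 1.0, 0.0]
force: [-0.5, 0.5, 0.4]
opening: 0.087
```

```bash
python3 -m inch '[[[1,0,0,0.0,0]]]'; python3 - <<'E'
from h import *
a=[]
for i in range(2):
    f=optics.grab_frame("side"); s=get_state(); a.append(s["ee_pos"]); print(s["ee_pos"],s["tool_rot"].round(4))
x0,y0,x1,y1=(200,160,380,325)
cv2.imwrite(f"pics/side3.png",cv2.resize(f["img"][y0:y1,x0:x1,::-1],None,fx=4,fy=3.5,interpolation=cv2.INTER_CUBIC))
E
```

```text
time_s: 4.5
ee_pos: [0.678, 0.0915, 0.1466]
tool_rot: [0.002, 0.0, 1.0, 0.0]
force: [0.3, 0.3, -0.1]
opening: 0.087
[0.67782888 0.09146526 0.14623507] [1.3e-03 1.0e-04 1.0e+00 4.0e-04]
[0.6776019  0.09139981 0.14583983] [1.e-03 2.e-04 1.e+00 3.e-04]
```

View pics/side3.png

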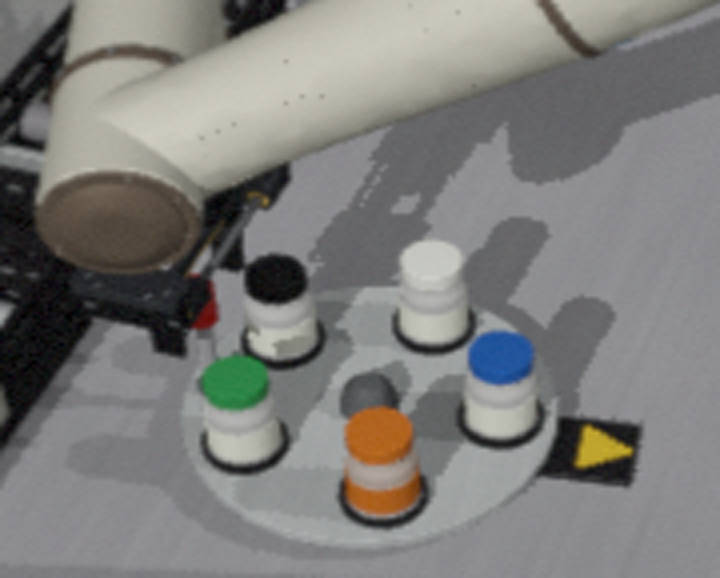

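The side view shows the red sleeve (about (205,303)) between the fingers and clear of the jars. Closing now.

```bash
python3 -m inch '[[[1,0.001,0,0.004,0],[-1,0,0,0,0],[-1,0,0,0,0],[-1,0,0,0,0],[-1,0,0,0,0],[-1,0,0,0,0],[-1,0,0,0,0]]]';python3 - <<'E'
from h import *
s=get_state(); print(s["ee_pos"],s["opening"],s["force"],s["ft_torque"])
E
```

```text
time_s: 5.48
ee_pos: [0.6761, 0.0913, 0.1406]
tool_rot: [0.0, 0.0, 1.0, -0.0]
force: [0.1, -0.1, -0.8]
opening: 0.0346
[0.67611485 0.09132121 0.14056603] 0.03462849918227759 [ 0.13818401 -0.14285626 -0.83735963] [ 0.00273334 -0.01161685  0.00421529]
```

Not closed yet; give it more time.

```bash
python3 -m inch '[[[-1,0,0,0,0],[-1,0,0,0,0],[-1,0,0,0,0],[-1,0,0,0,0]]]';python3 - <<'E'
from h import *
s=get_state(); print(s["ee_pos"],s["opening"],s["force"],s["ft_torque"])
C=np.array([0.5619,0.0725]); h=s["ee_pos"][:2]-C
print(np.hypot(*h),np.degrees(np.arctan2(h[1],h[0])))
E
```

```text
time_s: 5.98
ee_pos: [0.676, 0.0913, 0.1406]
tool_rot: [-0.0, 0.0, 1.0, -0.0]
force: [0.4, -0.7, -0.2]
opening: 0.0233
[0.67604935 0.0912789  0.14057539] 0.023342461954929915 [ 0.37259352 -0.73234719 -0.24542348] [-0.08519616  0.09649752 -0.00550783]
0.11568370633539851 9.34214352258217
```

Gripped: opening is 23.3 mm on the 24 mm sleeve and forces are small. Next I'll compute the arc steps.

```bash
python3 - <<'E'
import numpy as np
r=.115;a0=9.0
st=[1,2,3,3,3,3,3,3, 3,3,3,3,3,3,3,3, 3,3,3,3,3,3,3,2]
print(sum(st)); a=a0
for i,d in enumerate(st):
    p=r*np.array([np.cos(np.radians(a)),np.sin(np.radians(a))]);a+=d
    q=r*np.array([np.cos(np.radians(a)),np.sin(np.radians(a))])-p
    print(f"[-1,{-q[0]:.4f},{q[1]:.4f},0,0]",end="," if i%8!=7 else "\n")
E
```

```text
68
[-1,0.0003,0.0020,0,0],[-1,0.0008,0.0039,0,0],[-1,0.0014,0.0059,0,0],[-1,0.0017,0.0058,0,0],[-1,0.0020,0.0057,0,0],[-1,0.0023,0.0056,0,0],[-1,0.0026,0.0054,0,0],[-1,0.0029,0.0053,0,0]
[-1,0.0031,0.0051,0,0],[-1,0.0034,0.0050,0,0],[-1,0.0037,0.0048,0,0],[-1,0.0039,0.0046,0,0],[-1,0.0041,0.0044,0,0],[-1,0.0044,0.0041,0,0],[-1,0.0046,0.0039,0,0],[-1,0.0048,0.0037,0,0]
[-1,0.0050,0.0034,0,0],[-1,0.0051,0.0031,0,0],[-1,0.0053,0.0029,0,0],[-1,0.0054,0.0026,0,0],[-1,0.0056,0.0023,0,0],[-1,0.0057,0.0020,0,0],[-1,0.0058,0.0017,0,0],[-1,0.0039,0.0010,0,0]
```

```bash
python3 -m inch '[[[-1,0.0003,0.002,0,0],[-1,0.0008,0.0039,0,0],[-1,0.0014,0.0059,0,0],[-1,0.0017,0.0058,0,0],[-1,0.002,0.0057,0,0],[-1,0.0023,0.0056,0,0],[-1,0.0026,0.0054,0,0],[-1,0.0029,0.0053,0,0]]]';python3 - <<'E'
from h import *
s=get_state(); print(s["ee_pos"],s["opening"],s["force"],s["ft_torque"])
C=np.array([0.5619,0.0725]); h=s["ee_pos"][:2]-C
print(np.hypot(*h),np.degrees(np.arctan2(h[1],h[0])))
E
```

```text
time_s: 6.98
ee_pos: [0.6616, 0.131, 0.1405]
tool_rot: [-0.0, 0.0, 1.0, -0.0]
force: [-2.7, -2.8, 1.3]
opening: 0.0231
[0.66164214 0.13100181 0.14051579] 0.023106831343056994 [-2.70271071 -2.78419474  1.32179969] [-0.62507825  0.69114556 -0.00920879]
0.11563285247454506 30.39292306534431
```

```bash
python3 -m inch '[[[-1,0.0033,0.005,0,0],[-1,0.0036,0.0049,0,0],[-1,0.0038,0.0048,0,0],[-1,0.0039,0.0046,0,0],[-1,0.0041,0.0044,0,0],[-1,0.0044,0.0041,0,0],[-1,0.0046,0.0039,0,0],[-1,0.0048,0.0037,0,0]]]';python3 - <<'E'
from h import *
s=get_state(); print(s["ee_pos"],s["opening"],s["force"],s["ft_torque"])
C=np.array([0.5619,0.0725]); h=s["ee_pos"][:2]-C
print(np.hypot(*h),np.degrees(np.arctan2(h[1],h[0])))
E
```

```text
time_s: 7.98
ee_pos: [0.6292, 0.1663, 0.1405]
tool_rot: [-0.0, 0.0, 1.0, -0.0]
force: [-1.5, -3.8, 0.8]
opening: 0.0235
[0.62919777 0.16632577 0.14051295] 0.023547655734390504 [-1.50368157 -3.8256747   0.78055843] [-1.22044308  0.3759095  -0.05170026]
0.11546543224596574 54.34951818697722
```

```bash
python3 -m inch '[[[-1,0.005,0.0033,0,0],[-1,0.0051,0.003,0,0],[-1,0.0053,0.0027,0,0],[-1,0.0054,0.0025,0,0],[-1,0.0056,0.0022,0,0],[-1,0.0057,0.0019,0,0],[-1,0.0058,0.0016,0,0],[-1,0.0039,0.0009,0,0]]]';python3 -m inch '[[[-1,0,0,0,0],[-1,0,0,0,0]]]'; python3 - <<'E'
from h import *
t=optics.grab_frame("top"); sd=optics.grab_frame("side")
s=get_state(); print(s["time_s"],s["ee_pos"],s["opening"],s["force"],s["ft_torque"])
C=np.array([0.5619,0.0725]); h=s["ee_pos"][:2]-C
print(np.hypot(*h),np.degrees(np.arctan2(h[1],h[0])))
for n,f in(("side",sd),("top",t)):
    for c in COL: print(n,c,blobs(f["img"],*COL[c],BOX[n])[:2])
    x0,y0,x1,y1=(200,130,360,300) if n=="top" else (200,190,380,325)
    cv2.imwrite(f"pics/{n}4.png",cv2.resize(f["img"][y0:y1,x0:x1,::-1],None,fx=3.5,fy=3.5,interpolation=cv2.INTER_CUBIC))
E
```

```text
time_s: 8.98
ee_pos: [0.5876, 0.1847, 0.1405]
tool_rot: [0.0, 0.0, 1.0, 0.0]
force: [0.4, -3.6, -1.2]
opening: 0.0233
time_s: 9.22
ee_pos: [0.5881, 0.1847, 0.1405]
tool_rot: [0.0, 0.0, 1.0, 0.0]
force: [0.3, -2.2, -1.5]
opening: 0.0232
9.325 [0.58816318 0.18464132 0.14054709] 0.023169428800998208 [ 0.56394323 -2.94132993 -1.55917574] [-0.76511987 -0.17316617 -0.02082256]
0.1151756532402623 76.81904791986761
side red []
side red2 []
side orange [(184, [324.0, 263.3], [317, 257, 15, 14]), (99, [324.4, 280.6], [316, 276, 18, 9])]
side yellow [(102, [349.2, 287.6], [344, 282, 14, 12])]
side blue [(11, [312.9, 240.5], [310, 239, 6, 4])]
side green [(210, [292.1, 284.0], [284, 277, 17, 15])]
top red []
top red2 []
top orange [(210, [284.7, 241.1], [276, 233, 18, 17])]
top yellow [(119, [293.3, 269.1], [285, 264, 16, 14])]
top blue [(34, [315.9, 217.8], [311, 214, 12, 7])]
top green [(208, [247.3, 219.3], [239, 211, 17, 17])]
```

View pics/side4.png

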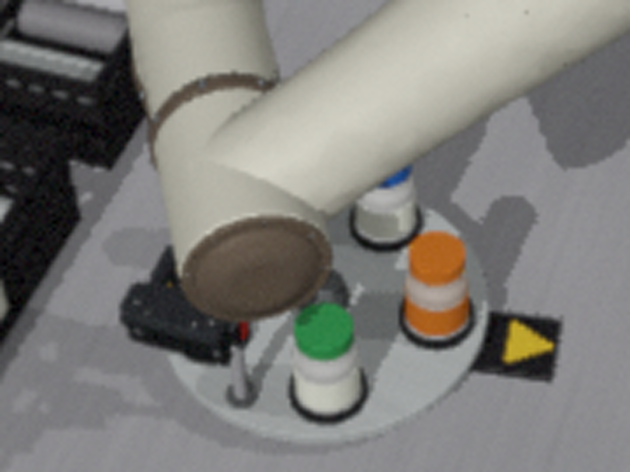

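View pics/top4.png

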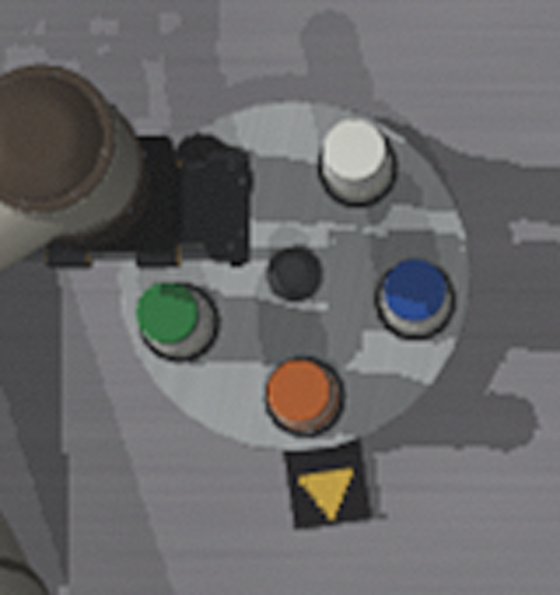

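Orange is at (284.7,241.1) in the top picture, just short of the arrow line, and the visible jars are upright. I'll measure the remaining angle two ways, using the home blue-lid position as a reference.

```bash
python3 - <<'E'
from h import *
t=optics.grab_frame("top"); sd=optics.grab_frame("side")
i0=cv2.imread("pics/top0.png")[:,:,::-1].copy(); s0=cv2.imread("pics/side0.png")[:,:,::-1].copy()
b=blobs(i0,(105,120,60),(125,255,255),BOX["top"]); print(b)
bs=blobs(s0,(105,150,60),(125,255,255),BOX["side"]); print(bs)
C=np.array([0.5619,0.0725])
ang=lambda p:np.degrees(np.arctan2(*(p[:2]-C)[::-1]))%360
hub=plane(t,(200+295/3.5,130+273/3.5),.06); print("hub",hub)
for nm,f,uv,z in (("blue home",t,b[0][1],.115),("orange",t,(284.7,241.1),.115),("blue home s",sd,bs[0][1],.109),("orange s",sd,(324.0,263.3),.109),("arrow",t,(293.3,269.1),.01),("arrow s",sd,(349.2,287.6),.01)):
    p=plane(f,uv,z);print(nm,p,ang(p), np.hypot(*(p[:2]-C)))
E
```

```text
[(234, [287.0, 240.8], [278, 232, 18, 18])]
[(182, [324.8, 261.6], [318, 255, 15, 15])]
hub [0.5590498  0.06840551 0.06      ]
blue home [0.4692876 0.0577571 0.115    ] 189.04497624830847 0.0937785116185822
orange [0.46852999 0.06356253 0.115     ] 185.46774751651577 0.09379678545173636
blue home s [0.47007557 0.05998204 0.109     ] 187.762987529039 0.09267375571169424
orange s [0.47020527 0.06647227 0.109     ] 183.76103528957444 0.09189264038062664
arrow [0.39942485 0.04657763 0.01      ] 189.06495026258128 0.16453007214272233
arrow s [0.40034385 0.04915572 0.01      ] 188.2221234230095 0.16323402375416746
```

```bash
python3 -m inch '[[[-1,0.002,0.0004,0,0],[-1,0.003,0.0004,0,0],[-1,0.002,0.0002,0,0],[-1,0.0013,0.0001,0,0],[-1,0,0,0,0],[-1,0,0,0,0],[-1,0,0,0,0],[-1,0,0,0,0]]]'; python3 - <<'E'
from h import *
t=optics.grab_frame("top"); sd=optics.grab_frame("side")
s=get_state(); print(s["time_s"],s["ee_pos"],s["opening"],s["force"],abs(s["qd"]).max())
C=np.array([0.5619,0.0725]); 
ang=lambda p:np.degrees(np.arctan2(*(p[:2]-C)[::-1]))%360
print("tcp",ang(s["ee_pos"]))
for n,f,z in(("side",sd,.109),("top",t,.115)):
    o=blobs(f["img"],*COL["orange"],BOX[n]);print(o)
    p=plane(f,o[0][1],z);print(n,p,ang(p))
    x0,y0,x1,y1=(200,130,360,300) if n=="top" else (200,190,380,325)
    cv2.imwrite(f"pics/{n}5.png",cv2.resize(f["img"][y0:y1,x0:x1,::-1],None,fx=3.5,fy=3.5,interpolation=cv2.INTER_CUBIC))
E
```

```text
time_s: 10.42
ee_pos: [0.5798, 0.1861, 0.1406]
tool_rot: [0.0, 0.0, 1.0, 0.0]
force: [1.7, 3.5, -2.9]
opening: 0.0234
10.525 [0.57985635 0.18606175 0.14057642] 0.023222834509025885 [ 2.09991719  3.70677902 -4.05872522] 0.0017951651875881545
tcp 81.01479722239131
[(183, [324.8, 261.5], [317, 255, 16, 14]), (99, [324.6, 278.6], [316, 274, 18, 9])]
side [0.47018935 0.05963965 0.109     ] 187.9823913710034
[(216, [287.5, 240.8], [279, 232, 17, 18])]
top [0.46928735 0.05649443 0.115     ] 189.8051589798486
```

View pics/top5.png

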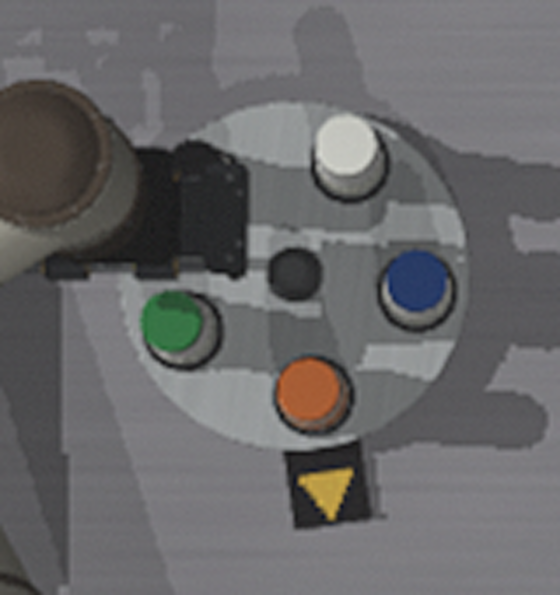

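View pics/side5.png

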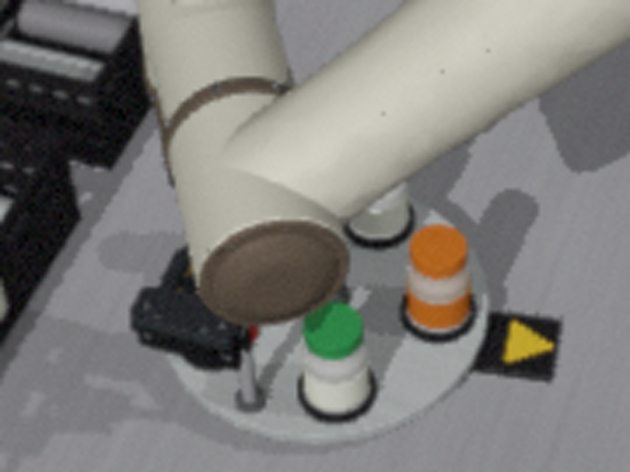

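The orange lid is at (287.5,240.8) in the top picture. Blue at home was at (287.0,240.8), so they match to within a degree. One settle and a full-frame check of the bystanders.

```bash
python3 -m inch '[[[-1,0,0,0,0],[-1,0,0,0,0],[-1,0,0,0,0],[-1,0,0,0,0]]]'; python3 - <<'E'
from h import *
C=np.array([0.5619,0.0725]); ang=lambda p:np.degrees(np.arctan2(*(p[:2]-C)[::-1]))%360
for n,z in (("side",.109),("top",.115)):
    f=optics.grab_frame(n); cv2.imwrite(f"pics/{n}6.png",f["img"][:,:,::-1]); print(n,blobs(f["img"],*COL["orange"],BOX[n])[0], ang(plane(f,blobs(f["img"],*COL["orange"],BOX[n])[0][1],z)))
s=get_state(); print(s["time_s"],ang(s["ee_pos"]),s["opening"],s["force"],abs(s["qd"]).max())
E
```

```text
time_s: 11.02
ee_pos: [0.5798, 0.186, 0.1406]
tool_rot: [0.0, 0.0, 1.0, 0.0]
force: [0.6, 5.5, -5.2]
opening: 0.0231
side (184, [324.7, 261.5], [317, 255, 16, 14]) 187.95164321136738
top (214, [287.5, 240.7], [279, 232, 17, 18]) 189.8309207455457
11.125 81.04514820332923 0.023032132240120826 [ 2.21373649  4.51353891 -4.77811046] 0.0013849478257859428
```

View pics/top6.png

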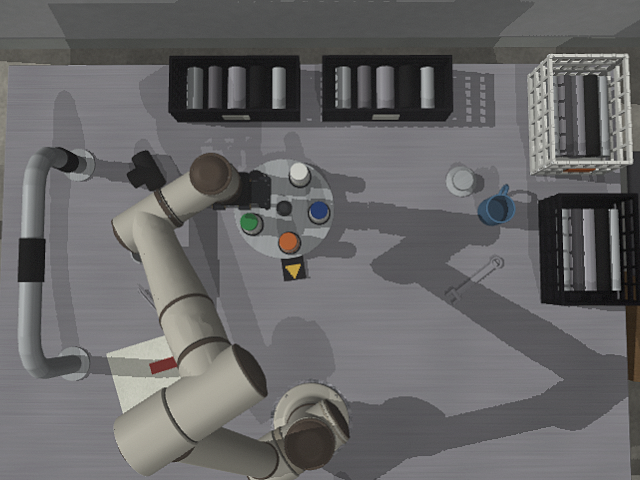

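View pics/side6.png

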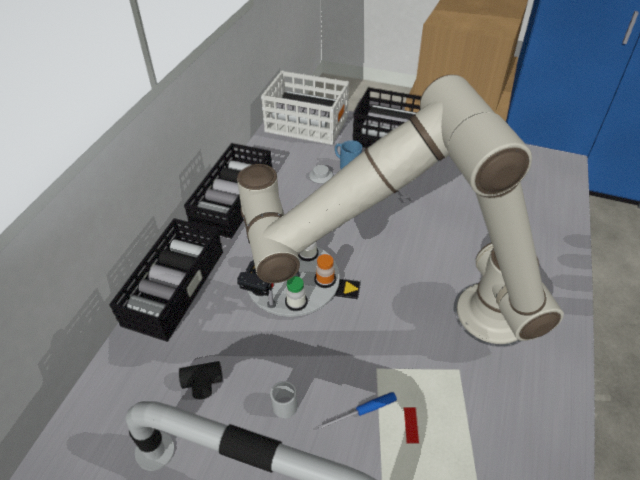

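The orange jar stands at the arrow (top (287.5,241), arrow (293,269)). The bystanders are where they were, the table is still and the grip holds.

```bash
python3 -c "
from cell import order
print(order.hand_in())"
```

```text
the job is handed in; nothing more can be done
None
```

I gripped the red handle, turned the carousel about +72° counter-clockwise to bring the orange jar to the arrow, and handed in at about 11 s, still holding the handle.

**Alignment:** in the last pictures the orange lid is where the blue lid stood at the front at home. The angles match to about 0.8° in the top view and 0.2° in the side view. The gripper's own position gave 71.7° of turn, against 72° wanted, so the three measures agree to about 1°.

**Grip and forces:** the jaws were closed on the sleeve at 23 mm. The arm was at rest and the turntable did not move between the last two checks. Wrist force readings stayed under about 8 N.

**Jars and bench:** the green, orange, blue and white jars were upright in their pockets. The bystanders I could see were where they started; the last side view shows the ones the arm hid from above.

**Not checked:** the arm hid the black jar in both final views. I only know that the fingertips stayed about 6 mm above lid height next to it.

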